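# Seat a cast bar on its parallels in the vise

### The arm

A 6-joint arm with a two-finger parallel gripper is mounted at the origin on the work surface. World frame = base frame: x ahead of the robot, y to its left, z up, the work surface at z = 0. Lengths are in m, angles in rad, forces in N, time in s.
With the tool pointing down it reaches from about 0.35 to 0.8 m from the base axis. Payload 7.3 kg.
Tool frame: the origin (TCP) lies between the finger pads; the fingertips stand 25 mm ahead of it and the grasp point (between the pads) lies 6 mm ahead of it (r.tip_extent is the distance from the TCP to the fingertips, in m); z points along the fingers, y is the direction in which the jaws open and shut (so a half turn about z gives the same grasp; the last joint's range is limited). The gripper opens to 85 mm and grips with 20 to 120 N. Pads are 22 mm wide; open, the fingers measure 114 mm over their backs; the gripper's body (76 mm by 85 mm) begins 54 mm behind the grasp point. The pads swing forward as they close: fully open they stand 13 mm farther back than shut.
Start: joints at [1.105, 0.342, 1.524, -0, 1.275, -0.146], TCP at [0.165, 0.498, 0.256] pointing down, gripper open.
Joint ranges: [-2.53, 2.53], [-0.77, 2.02], [0.04, 2.7], [-1, 4.14], [0.28, 2.66], [-3.11, 3.11]. Speed limits (rad/s): [2.57, 2.57, 3.14, 3.14, 3.14, 3.14].

### API

Orientations are given as a unit quaternion [x, y, z, w].
In Python, from workcell import r, command_gripper, optics gives the robot as it stands. The module is installed in compiled form; this text tells all that it offers. Calls block until the motion is done:
- r.reach(position, orientation): joint-space move of the TCP to a pose.
- r.move_straight(position, orientation=None, speed=0.15, max_force=None): straight line of the TCP; orientation=None keeps the orientation; speed is the mean speed in m/s. With max_force (N) it stops when the force on the tool has changed by that much, and returns True; else False.
- r.movej(angles): joint-space move.
- command_gripper(opening, force=None): finger opening in m; force is the grip in N (None keeps the last); returns when the fingers have stopped.
- r.hold(seconds).
- r.solve_ik(position, orientation): joint angles nearest the present ones, or None.
- r.read_state(): the state.
- optics.get_image(name): name is "scene" or "top" or "wrist"; returns (picture, depth): 480x640x3 uint8, red, green, blue; 480x640 float32, m along the optical axis (not along the pixel's ray), 0 where there is no reading.
- optics.camera_model(name): a dict with "K" (3x3 intrinsics, pixels), "k1" (the pictures are not rectified: a ray, as slopes to the right and down, at radius r is drawn at 1 + k1 r^2 times it, then the intrinsics apply), "R" (3x3) and "t" (3): a world point X has camera coordinates R X + t; the wrist camera has in their place "tool_from_camera" (4x4, takes a point from camera to tool coordinates, whose origin is the TCP and whose axes are the flange's). Camera axes: x right, y down, z forward; pixel columns grow to the right and rows downward; lengths in m; the calibration is good to about 2 mm. A picture is of the moment at which its call begins: read the wrist's pose just before it. camera_model takes no time and is no camera call.
A pose or a line that the arm cannot do raises r.PlanningError and nothing moves.
- r.finish_job(): hands the job in, once; it reports no verdict.
The state is a dict: "time_s": time; "joint_positions": joint angles; "dq": joint speeds; "tau": joint torques, N m; "eef_pos": TCP position; "eef_rot": TCP orientation; "contact_force": force on the tool from outside, world axes, zero at the start; "torque": the same for the moment, N m; "grip_width": finger opening in m.
Only numpy, scipy, OpenCV 4.12 (cv2) and the standard library are available. Lean on these libraries where they do the work, as an engineer would, in place of code of your own. Each camera call takes 0.05 s, during which the arm holds its last target.

### The job

The cast metal bar nipped in the bench vise sits too high and crooked: take the wooden rammer and tap the bar down gently, end by end, until it sits level and tight on the two steel parallels beneath it and they no longer slide. Then give the jutting end of the parallel on the screw side a gentle endwise push to show that it is held fast. Leave the parallels in place beneath the bar and the rammer standing upright on the bench, strike the bar with nothing but the rammer, never hard enough to bruise it, and leave the other things alone.

Things in the scene. Friction and masses are not known exactly. Their poses are not given: they have to be found in the camera images.
- vise: dark iron vise on a 250 x 170 mm wooden board, fixed. Origin: on the board (10 to 24 mm above the bench) under the middle of the jaw gap; z up. x crosses the gap: fixed jaw on +x, moving jaw, screw and T-handle on -x (to the robot, to 175 mm, 60 mm high); y runs along jaws and parallels. Jaws 110 mm wide (y), gap 60 mm. Above the origin: bed 28, jaw tops 70, bolt lugs (beside the fixed jaw) 17 mm.
- casting: cast zinc bar 60 x 110 x 35 mm (vise x, y, z), 1.5 kg, nipped between the jaws. Origin: centre of its underside. It only slides vertically and rocks end over end, with friction, and stays where left. At first it hangs 1.5 to 10 mm above the parallels. About 7 to 11 N over an end moves it; on the parallels it stops hard and its weight then holds them. 15 to 18 N over each end is enough; over 30 N bruises it.
- casting_left (a point): point on the bar's top face, on its long centre line, 35 mm from its middle towards the vise's +y. Fully seated it is 87 mm above the vise's origin.
- casting_right (a point): point on the bar's top face, on its long centre line, 35 mm from its middle towards the vise's -y. Fully seated it is 87 mm above the vise's origin.
- parallel_screw: the parallel beside the moving jaw (vise x = -24.5 mm): loose ground steel strip 10 x 210 x 24 mm (vise x, y, z), standing on edge on the vise bed along y under the bar. Origin: centre of its underside. While loose it slides endwise at about 2 N; held by the bar it withstands at least 5 N.
- parallel_screw_mid (a point): centre of the same strip, half-way up (40 mm above the vise's origin). Its two ends lie 105 mm from here along the vise's y, and jut out of the jaws by about 50 mm.
- parallel_fixed: the like strip beside the fixed jaw (vise x = +24.5 mm). Origin: centre of its underside.
- parallel_fixed_mid (a point): centre of that strip, half-way up (40 mm above the vise's origin).
- rammer: turned hardwood rammer, 120 mm long, 0.12 kg, standing upright on the bench on its broad flat foot. Origin: centre of the foot's underside; z along its axis.
- rammer_mid (a point): centre of the rammer, half-way up (60 mm above its foot's underside). Foot 44 mm across and 28 mm high, tapering up to 42 mm; above that a plain 30 mm round shaft to the top at 120 mm. Its foot presses the bar; grip it by the shaft.
- pot: small open iron pot, 72 mm across, 70 mm high; bystander. Origin: centre of its underside.
- slug: round cast slug, 60 mm across, 40 mm high; bystander. Origin: centre of its underside.
- ladle: iron ladle lying on the bench, bowl 68 mm across, its handle reaching 250 mm to its own -x; bystander. Origin: under the bowl's centre.
Mind the look-alikes: they are no part of the job. What is shaped like the parallel_fixed but orange is not meant.

How it is judged:
On the way, in this order (a step that is already met when the one before it is completed fails the run):
1. the bar is down on the parallels at both ends and grips both of them (z of each of casting_left, casting_right in the frame of vise below 0.0885 m and contact force between casting and parallel_screw above 2 N and contact force between casting and parallel_fixed above 2 N), for 0.2 s.
2. the parallel on the screw side is pushed with more than 3 N by the gripper or rammer and stands still under the seated bar (all of step 1 and contact force between any of the fingers, the arm, rammer and parallel_screw above 3 N and linear speed of parallel_screw below 0.002 m/s), for 0.2 s.
At the end, for the whole second after the job is handed in: Both end points of the bar's top are less than 88.5 mm above the vise's origin (seated 87, +1.5 mm), the bar presses each parallel with more than 2 N, each parallel's middle is within 15 mm of the vise's middle along the jaws, and the rammer stands upright (within 0.1 rad) at rest on the bench (all of step 1 and y of parallel_screw_mid in the frame of vise between -0.015 and 0.015 m and y of parallel_fixed_mid in the frame of vise between -0.015 and 0.015 m and angle between rammer's own z axis and vertical below 0.1 rad and height (world z) of rammer_mid between 0.054 and 0.066 m and linear speed of rammer below 0.02 m/s); the robot touches nothing.
It fails at once if the bar is bruised: struck or pressed with more than 32 N (contact force between rammer and casting above 32 N).
It fails at once if the gripper or arm itself presses on the bar (contact force between any of the fingers, the arm and casting above 1 N).
It fails at once if the pot is moved by more than 30 mm or tipped (distance of pot from where it was at the start of the episode above 0.03 m or angle between pot's own z axis and vertical above 0.4 rad).
It fails at once if the slug is moved by more than 30 mm or tipped (distance of slug from where it was at the start of the episode above 0.03 m or angle between slug's own z axis and vertical above 0.4 rad).
It fails at once if the ladle is moved by more than 30 mm or tipped (distance of ladle from where it was at the start of the episode above 0.03 m or angle between ladle's own z axis and vertical above 0.4 rad).
It also fails if it takes over 67 s, if anything falls off the work surface, if the arm or the gripper's body presses on something with over 40 N, if the wrist force passes 120 N, or if a joint passes its speed limit or range.

## Working session

There is one attempt and no reset: what is moved stays moved. The work goes in short steps, each a Python script; the robot and the scene stay as the last script left them, time stands still between calls to the robot, and variables do not carry over. Pictures are saved under pics/ and viewed, and the job is handed in when it is done.

```bash
mkdir -p pics; ls
python3 - <<'E'
from workcell import r, optics
import cv2, numpy as np
s=r.read_state(); print(s['time_s'],s['eef_pos'],s['eef_rot'],s['contact_force'],r.tip_extent)
for n in ("scene","top"):
    im,d=optics.get_image(n); cv2.imwrite(f"pics/{n}0.png",im[:,:,::-1]); np.save(f"pics/{n}0_d.npy",d); np.save(f"pics/{n}0.npy",im)
    print(n,{k:np.round(v,4).tolist() for k,v in optics.camera_model(n).items()})
E
```

```text
pics
0.0 [0.16486295 0.49808392 0.25563026] [ 1.59222405e-01  9.87242446e-01 -7.20886081e-04 -2.44419115e-04] [ 0.60495745 -0.29269791 -0.96977855] 0.025
scene {'K': [[471.6465, 0.0, 323.3602], [0.0, 471.6465, 236.0067], [0.0, 0.0, 1.0]], 'k1': -0.0874, 'R': [[-0.0247, 0.9997, 0.0074], [0.6357, 0.0214, -0.7716], [-0.7715, -0.0144, -0.636]], 't': [0.0557, -0.2728, 1.4285]}
top {'K': [[439.3241, 0.0, 322.2294], [0.0, 439.3241, 237.0971], [0.0, 0.0, 1.0]], 'k1': -0.0807, 'R': [[0.0244, -0.9997, -0.0016], [-0.9838, -0.0237, -0.1775], [0.1774, 0.0059, -0.9841]], 't': [-0.029, 0.546, 1.022]}
```

View pics/scene0.png

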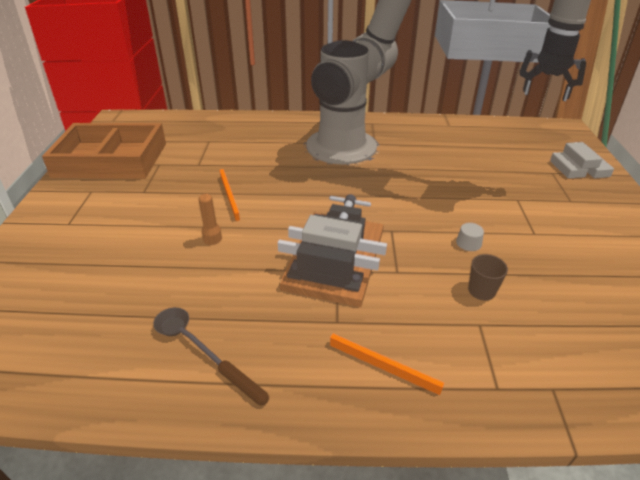

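View pics/top0.png

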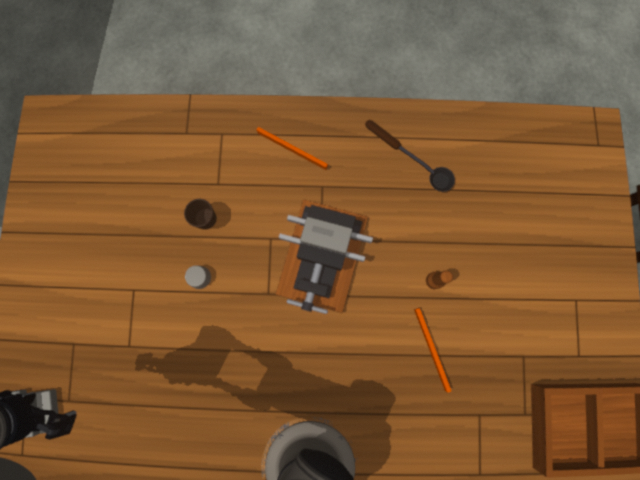

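Scene view: the vise is at (335,245), the rammer at (208,220), and the pot, slug and ladle are well away from both. In the top view the grey parallels jut from the vise: the fixed-side one runs (290,219)–(372,239), the screw-side one (281,238)–(364,257). The two orange strips, at (290,147) and (433,350), are decoys.

```bash
cat > h.py <<'E'
import numpy as np, cv2
from workcell import r, command_gripper, optics
from scipy.spatial.transform import Rotation as Rn
def dist(m): return np.array([m['k1'],0,0,0,0.])
def slopes(px,m):
    return cv2.undistortPointsIter(np.asarray(px,float).reshape(-1,1,2),np.array(m['K']),dist(m),None,None,(3,50,1e-10)).reshape(-1,2)
def ext(name,pose=None):
    """R,t world->camera"""
    m=optics.camera_model(name)
    if 'R' in m: return m,np.array(m['R']),np.array(m['t'])
    T=np.eye(4);T[:3,:3]=Rn.from_quat(pose[1]).as_matrix();T[:3,3]=pose[0]
    W=np.linalg.inv(T@np.array(m['tool_from_camera']))
    return m,W[:3,:3],W[:3,3]
def onplane(px,z,name,pose=None):
    m,R,t=ext(name,pose); s=slopes(px,m); d=np.c_[s,np.ones(len(s))]@R; c=-R.T@t
    return c+d*((z-c[2])/d[:,2])[:,None]
def project(X,name,pose=None):
    m,R,t=ext(name,pose)
    return cv2.projectPoints(np.asarray(X,float).reshape(-1,3),cv2.Rodrigues(R)[0],t,np.array(m['K']),dist(m))[0].reshape(-1,2)
def cloud(d,name,pose=None):
    m,R,t=ext(name,pose); h,w=d.shape
    u,v=np.meshgrid(np.arange(w),np.arange(h)); s=slopes(np.c_[u.ravel(),v.ravel()],m)
    P=(np.c_[s,np.ones(len(s))]*d.reshape(-1,1)-t)@R
    P[d.ravel()<=0]=np.nan
    return P.reshape(h,w,3)
def down(yaw): # tool z down, tool y along (cos yaw', ...)
    # tool y axis horizontally at angle yaw
    y=np.array([np.cos(yaw),np.sin(yaw),0]);z=np.array([0,0,-1.]);x=np.cross(y,z)
    return Rn.from_matrix(np.c_[x,y,z]).as_quat()
E
python3 - <<'E'
from h import *
for n in("top","scene"):
    im=np.load(f"pics/{n}0.npy");d=np.load(f"pics/{n}0_d.npy")
    P=cloud(d,n)
    print(n,"bench z",np.nanmedian(P[...,2][(P[...,0]>.3)&(P[...,0]<.8)&(abs(P[...,1])<.5)]))
    M=((P[...,2]>.012)&(P[...,0]>.2)&(P[...,0]<.95)&(abs(P[...,1])<.6)).astype(np.uint8)
    k,l,st,ce=cv2.connectedComponentsWithStats(M)
    for i in range(1,k):
        if st[i,4]<40: continue
        q=P[l==i]; print(ce[i].round(),st[i].tolist(),q.min(0).round(3),q.max(0).round(3),np.median(q,0).round(3))
    H=np.clip(P[...,2]/.15,0,1)*255
    crop=np.hstack([cv2.resize(im[180:330,250:470,::-1] if n=="top" else im[180:310,180:400,::-1],None,fx=3.5,fy=3.5,interpolation=2)])
    cv2.imwrite(f"pics/{n}crop.png",crop)
E
```

```text
top bench z -0.00035155256538912266
[406. 151.] [365, 119, 91, 73, 702] [ 0.679 -0.355  0.012] [ 0.875 -0.121  0.029] [ 0.798 -0.211  0.02 ]
[292. 147.] [256, 127, 72, 42, 395] [ 0.736 -0.023  0.012] [0.841 0.167 0.028] [0.787 0.069 0.023]
[198. 213.] [184, 199, 32, 31, 529] [0.561 0.253 0.012] [0.631 0.323 0.075] [0.602 0.299 0.051]
[322. 257.] [276, 200, 97, 113, 7164] [ 0.366 -0.134  0.013] [0.647 0.095 0.118] [ 0.497 -0.015  0.068]
[197. 276.] [185, 265, 25, 24, 441] [0.417 0.264 0.013] [0.474 0.318 0.046] [0.445 0.288 0.039]
[439. 278.] [426, 270, 27, 19, 372] [ 0.431 -0.314  0.012] [ 0.472 -0.277  0.123] [ 0.449 -0.29   0.08 ]
[431. 347.] [415, 308, 34, 77, 410] [ 0.201 -0.326  0.012] [ 0.381 -0.246  0.029] [ 0.291 -0.287  0.022]
[  9. 399.] [0, 397, 21, 6, 80] [0.2   0.483 0.361] [0.203 0.507 0.405] [0.201 0.493 0.382]
scene bench z 0.00097115023806834
[575.  15.] [565, 0, 21, 31, 275] [0.2   0.476 0.418] [0.208 0.514 0.484] [0.202 0.495 0.449]
[566.  46.] [558, 36, 16, 21, 131] [0.2   0.479 0.359] [0.207 0.512 0.405] [0.202 0.494 0.382]
[131. 167.] [121, 156, 23, 20, 152] [ 0.2   -0.599  0.013] [ 0.206 -0.54   0.072] [ 0.201 -0.573  0.039]
[229. 195.] [220, 173, 19, 45, 220] [ 0.203 -0.329  0.012] [ 0.384 -0.251  0.028] [ 0.306 -0.285  0.024]
[209. 219.] [199, 194, 22, 48, 671] [ 0.439 -0.321  0.012] [ 0.476 -0.28   0.123] [ 0.464 -0.297  0.065]
[334. 252.] [278, 195, 109, 108, 7504] [ 0.366 -0.137  0.012] [0.649 0.093 0.118] [ 0.578 -0.018  0.068]
[471. 235.] [457, 223, 27, 25, 496] [0.419 0.262 0.012] [0.476 0.316 0.044] [0.458 0.286 0.038]
[487. 275.] [468, 254, 40, 44, 1309] [0.561 0.249 0.012] [0.634 0.32  0.073] [0.604 0.285 0.05 ]
[217. 360.] [153, 307, 117, 98, 1517] [ 0.679 -0.357  0.012] [ 0.873 -0.123  0.03 ] [ 0.813 -0.202  0.021]
[387. 362.] [330, 333, 114, 58, 1102] [ 0.734 -0.026  0.012] [0.842 0.163 0.028] [0.793 0.073 0.023]
```

View crops.

View pics/topcrop.png

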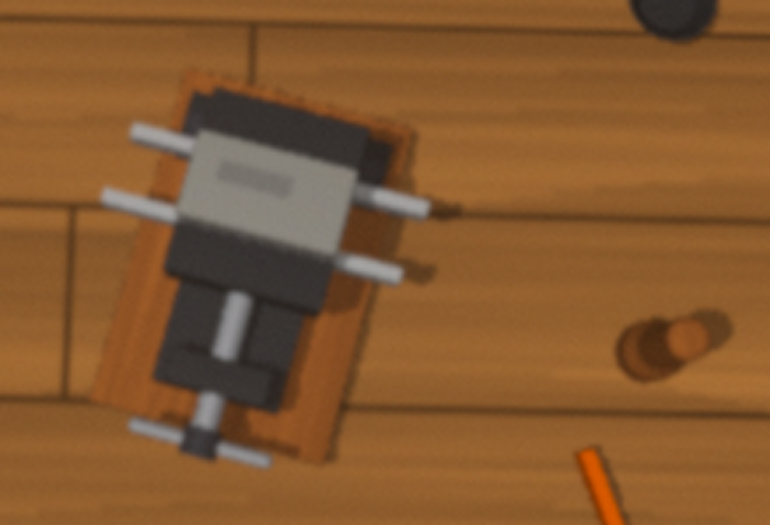

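View pics/scenecrop.png

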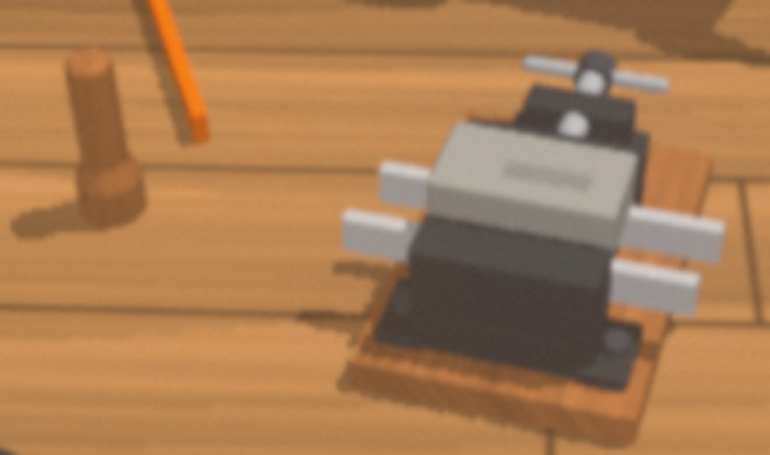

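Run:
```python
from h import *
for n in("top","scene"):
    im=np.load(f"pics/{n}0.npy");d=np.load(f"pics/{n}0_d.npy");P=cloud(d,n)
    z=P[...,2]; reg=(P[...,0]>.36)&(P[...,0]<.66)&(P[...,1]>-.15)&(P[...,1]<.11)
    h,e=np.histogram(z[reg],bins=np.arange(.0,.13,.002)); print(n,[(round(a*1000),int(b)) for a,b in zip(e,h) if b>15])
    hsv=cv2.cvtColor(im,cv2.COLOR_RGB2HSV)
    for name,mk in (("bartop",reg&(z>.097)&(hsv[...,1]<50)&(P[...,0]>.48)),("jaw",reg&(z>.082)&(z<.094)&(hsv[...,2]<90)),("par",reg&(z>.055)&(z<.082)&(hsv[...,2]>105)&(hsv[...,1]<60))):
        mk=cv2.morphologyEx(mk.astype(np.uint8),cv2.MORPH_OPEN,np.ones((2,2)))
        k,l,st,ce=cv2.connectedComponentsWithStats(mk)
        for i in range(1,k):
            if st[i,4]<25: continue
            q=P[l==i]; rr=cv2.minAreaRect((q[:,:2]*1000).astype(np.float32)); A=np.c_[q[:,:2]-q[:,:2].mean(0),np.ones(len(q))]
            print(name,st[i].tolist(),q.mean(0).round(4),np.median(q[:,2]).round(4),rr,np.linalg.lstsq(A,q[:,2],rcond=None)[0].round(4))
```

```text
top [(0, 1210), (2, 342), (4, 36), (14, 27), (16, 219), (18, 729), (20, 879), (22, 489), (24, 116), (28, 45), (30, 37), (32, 27), (34, 17), (36, 19), (38, 23), (44, 63), (46, 185), (48, 245), (50, 131), (52, 34), (54, 16), (56, 16), (60, 25), (62, 37), (64, 67), (66, 96), (68, 162), (70, 292), (72, 323), (74, 171), (76, 31), (84, 16), (86, 106), (88, 412), (90, 511), (92, 217), (94, 51), (108, 80), (110, 287), (112, 513), (114, 296), (116, 49)]
 ** On entry to DLASCL parameter number  4 had an illegal value
 ** On entry to DLASCL parameter number  4 had an illegal valueTraceback (most recent call last):
  File "<stdin>", line 13, in <module>
    x, resids, rank, s = _umath_linalg.lstsq(a, b, rcond,
                         ~~~~~~~~~~~~~~~~~~~^^^^^^^^^^^^^
                                             signature=signature)
                                             ^^^^^^^^^^^^^^^^^^^^
    raise LinAlgError("SVD did not converge in Linear Least Squares")
numpy.linalg.LinAlgError: SVD did not converge in Linear Least Squares
```

Run:
```python
from h import *
for n in("top","scene"):
    im=np.load(f"pics/{n}0.npy");d=np.load(f"pics/{n}0_d.npy");P=cloud(d,n)
    P=np.nan_to_num(P,nan=-1)
    z=P[...,2]; reg=(P[...,0]>.36)&(P[...,0]<.66)&(P[...,1]>-.15)&(P[...,1]<.11)
    hsv=cv2.cvtColor(im,cv2.COLOR_RGB2HSV)
    er=lambda m:cv2.morphologyEx(m.astype(np.uint8),cv2.MORPH_OPEN,np.ones((2,2)))
    print(n,'board z',np.median(z[cv2.erode((reg&(z>.01)&(z<.03)&(hsv[...,1]>90)).astype(np.uint8),np.ones((3,3)))>0]))
    for name,mk in (("bartop",reg&(z>.100)&(P[...,0]>.48)),("jaw",reg&(z>.082)&(z<.097)&(P[...,0]>.45)),("par",reg&(z>.055)&(z<.082)&(hsv[...,2]>105)&(hsv[...,1]<60))):
        k,l,st,ce=cv2.connectedComponentsWithStats(er(mk))
        for i in range(1,k):
            if st[i,4]<25: continue
            q=P[l==i]; rr=cv2.minAreaRect((q[:,:2]*1000).astype(np.float32)); A=np.c_[q[:,:2]-q[:,:2].mean(0),np.ones(len(q))]
            print(name,st[i].tolist(),q.mean(0).round(4),np.median(q[:,2]).round(4),np.round(rr[0]+rr[1]+(rr[2],),1),np.linalg.lstsq(A,q[:,2],rcond=None)[0].round(4))
```

```text
top board z 0.020648252050086705
bartop [302, 218, 52, 37, 1253] [ 0.5329 -0.0303  0.1069] 0.1128 [-186.6 -526.2 1878.4  126.3   34.1] [0.6054 0.1395 0.1069]
jaw [310, 207, 47, 23, 580] [ 0.5837 -0.0418  0.0882] 0.0905 [-170.7 -532.4 1901.2  106.4   32.6] [0.6353 0.0417 0.0882]
jaw [298, 244, 49, 27, 739] [ 0.4849 -0.0217  0.0823] 0.0902 [-218.3 -514.7 1837.5   98.7   34.9] [0.7188 0.0037 0.0823]
par [289, 217, 18, 8, 86] [0.5813 0.0453 0.0727] 0.0726 [580.9  42.2  48.5  13.8  65.5] [-0.8149 -0.1726  0.0727]
par [280, 235, 22, 10, 100] [0.5348 0.0597 0.0714] 0.0723 [535.3  58.3  54.7  11.6  71.6] [ 0.4952 -0.2787  0.0714]
par [354, 235, 20, 8, 84] [ 0.5425 -0.116   0.0674] 0.0717 [ 542.4 -118.9   18.4   54.2    4.7] [-2.0767  0.8531  0.0674]
par [348, 254, 18, 8, 79] [ 0.4773 -0.1089  0.0547] 0.0713 [-237.7 -556.6 1763.2   43.8   31.6] [0.4463 0.4424 0.0547]
par [312, 265, 10, 18, 107] [ 0.4552 -0.0049  0.0707] 0.0705 [455.3  -4.8  13.6  42.8  75.5] [0.0494 0.2013 0.0707]
par [306, 293, 8, 10, 61] [0.3982 0.0096 0.0698] 0.071 [398.2   9.5  14.   22.9  73.3] [0.0275 0.5179 0.0698]
par
[... 874 characters left out ...]
r [355, 201, 17, 6, 59] [0.3871 0.0441 0.0633] 0.0658 [349.7  64.5  35.  103.7  62.4] [ 0.6641 -0.1896  0.0633]
par [340, 212, 9, 8, 56] [0.4472 0.0013 0.072 ] 0.0721 [459.7  -2.   15.3  52.3  79.9] [ 0.4103 -0.3411  0.072 ]
par [290, 228, 14, 11, 123] [ 0.4811 -0.1162  0.0517] 0.068 [-227.3 -531.2 1807.3   26.2   30.4] [ 0.7321 -0.0367  0.0517]
par [358, 239, 30, 15, 273] [0.5391 0.0592 0.064 ] 0.0657 [500.3  65.9  57.4  91.2  77.7] [ 0.7318 -0.167   0.064 ]
par [279, 241, 22, 13, 196] [ 0.5506 -0.1134  0.0675] 0.0684 [ 557.9 -104.6   65.9   28.2   42. ] [0.6007 0.0016 0.0675]
par [355, 255, 26, 14, 256] [0.5861 0.0452 0.0647] 0.0664 [561.4  66.3  44.   93.5  48.4] [ 0.824  -0.2006  0.0647]
```

Run:
```python
from h import *
print(np.round(optics.camera_model('wrist')['tool_from_camera'],4).tolist(), optics.camera_model('wrist')['K'][0])
yaw=np.radians(76.6)
for nm,p in (("vise",[.535,-.03,.36]),("ram",[.47,-.21,.36])):
    try:
        for y in (yaw,yaw-np.pi):
            q=r.solve_ik(p,down(y)); print(nm,None if q is None else np.round(q,2))
    except Exception as e: print(e)
q=down(yaw)
j=[r.solve_ik([.535,-.03,.36],down(y)) for y in (yaw,yaw-np.pi)]
y=min(zip(j,(yaw,yaw-np.pi)),key=lambda a:9 if a[0] is None else abs(a[0][5]))[1]
r.reach([.535,-.03,.36],down(y))
s=r.read_state();im,d=optics.get_image('wrist')
np.savez('pics/w1.npz',im=im,d=d,p=s['eef_pos'],q=s['eef_rot']);cv2.imwrite('pics/w1.png',im[...,::-1]);print(s['time_s'],s['eef_pos'],y)
```

```text
[[0.0008, -0.9644, -0.2645, 0.0666], [1.0, 0.0006, 0.0009, 0.0003], [-0.0007, -0.2645, 0.9644, -0.1166], [0.0, 0.0, 0.0, 1.0]] [375.81670283   0.         321.95176206]
vise [-0.2   0.31  1.29 -0.    1.54 -1.54]
vise [-0.2   0.31  1.29 -0.    1.54  1.61]
ram [-0.57  0.26  1.35 -0.    1.53 -1.91]
ram [-0.57  0.26  1.35 -0.    1.53  1.24]
2.425 [ 0.53495003 -0.02915378  0.35988803] 1.3369222070276563
```

View pics/w1.png

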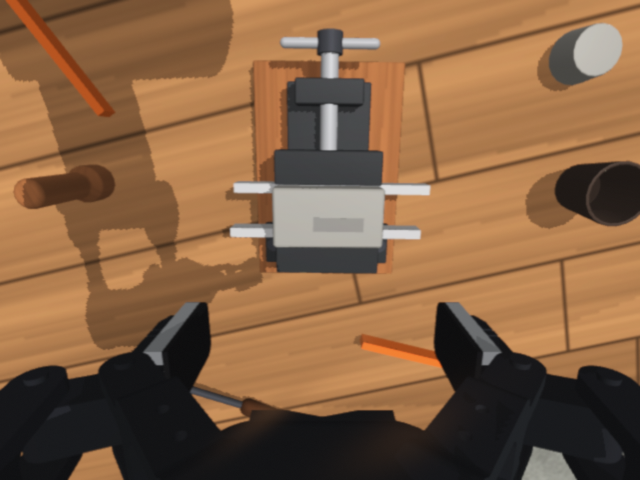

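The wrist view shows the bar top at (275–385,187–247), with the screw parallel running (234,188)–(430,190), the fixed one (230,232)–(420,234), and the rammer at (65,186), foot at (95,182). Next I measure these.

```bash
cat > meas.py <<'E'
from h import *
import sys
def measure(f):
    a=np.load(f);im,d,pose=a['im'],a['d'],(a['p'],a['q'])
    P=np.nan_to_num(cloud(d,'wrist',pose),nan=-1);z=P[...,2]
    hsv=cv2.cvtColor(im,cv2.COLOR_RGB2HSV)
    reg=(P[...,0]>.36)&(P[...,0]<.66)&(P[...,1]>-.15)&(P[...,1]<.11)
    bd=cv2.erode((reg&(z>.005)&(z<.035)&(hsv[...,1]>90)).astype(np.uint8),np.ones((5,5)))>0
    bench=(z>-.02)&(z<.005)&(P[...,0]>.4)
    print('bench',np.median(z[bench]).round(4),'board',np.median(z[bd&(z>.012)]).round(4))
    out={}
    for name,mk in (("bar",reg&(z>.1)&(z<.13)&(P[...,0]>.48)&(hsv[...,2]>100)),("jaw",reg&(z>.08)&(z<.1)&(P[...,0]>.46)&(hsv[...,2]<100)),("par",reg&(z>.055)&(z<.082)&(hsv[...,2]>110)&(hsv[...,1]<60)&(P[...,0]>.46))):
        mk=cv2.morphologyEx(mk.astype(np.uint8),cv2.MORPH_OPEN,np.ones((3,3)))
        k,l,st,ce=cv2.connectedComponentsWithStats(mk)
        for i in range(1,k):
            if st[i,4]<60: continue
            px=np.argwhere(l==i)[:,::-1].astype(np.float32)
            ze=np.median(z[l==i]); ei=cv2.erode((l==i).astype(np.uint8),np.ones((5,5)))>0
            if ei.sum()>30: ze=np.median(z[ei])
            X=onplane(px,ze,'wrist',pose); rr=cv2.minAreaRect((X[:,:2]*1000).astype(np.float32))
            s=''
            if name=='bar':
                q=P[ei];A=np.c_[q[:,:2]-q[:,:2].mean(0),np.ones(len(q))];s=np.linalg.lstsq(A,q[:,2],rcond=None)[0].round(4)
            print(name,st[i].tolist(),'z',ze.round(4),np.round(rr[0]+rr[1]+(rr[2],),1),s)
            if name=='par': print('    corners',cv2.boxPoints(rr).round(1).tolist())
    m=((z>.085)&(z<.135)&(P[...,1]<-.22)&(P[...,0]<.55)&(P[...,0]>.35))
    if m.sum()>30:
        q=P[m];print('rammer shaft',m.sum(),np.argwhere(m).mean(0)[::-1].round(),q.mean(0).round(4),q.min(0).round(4),q.max(0).round(4))
        t=q[q[:,2]>.113];print(' top',len(t),t.mean(0).round(4),(t.min(0)+t.max(0))/2)
        m=(z>.006)&(z<.03)&(P[...,1]<-.22)&(P[...,0]<.55)&(P[...,0]>.4);q=P[m]; print(' foot',len(q),q.min(0).round(4),q.max(0).round(4))
if __name__=='__main__': measure(sys.argv[1])
E
python3 meas.py pics/w1.npz
python3 - <<'E'
import cv2
im=cv2.imread('pics/w1.png')
cv2.imwrite('pics/w1c.png',cv2.resize(im[140:290,0:440],(0,0),fx=1.8,fy=1.8,interpolation=2))
E
```

```text
bench -0.0009 board 0.0205
bar [272, 186, 113, 62, 6679] z 0.113 [541.4 -24.7 109.   60.6  76. ] [ 0.0017 -0.0139  0.113 ]
jaw [274, 150, 109, 36, 3741] z 0.0906 [496.  -13.2 109.   34.6  76. ] 
jaw [276, 247, 102, 26, 2516] z 0.0906 [590.8 -36.8 108.7  28.2  75.7] 
par [321, 129, 16, 21, 310] z 0.0705 [469.4  -5.9  15.7  20.   76.7] 
    corners [[457.79998779296875, -11.300000190734863], [477.29998779296875, -15.899999618530273], [480.8999938964844, -0.6000000238418579], [461.3999938964844, 4.0]]
par [234, 182, 40, 11, 422] z 0.0724 [499.1 -95.3  42.2  10.6  76.7] 
    corners [[489.0, -114.5999984741211], [499.3999938964844, -117.0999984741211], [509.1000061035156, -76.0], [498.70001220703125, -73.5999984741211]]
par [381, 183, 49, 12, 511] z 0.0726 [537.9  62.2  51.6  11.7  76.7] 
    corners [[526.2999877929688, 38.400001525878906], [537.7000122070312, 35.70000076293945], [549.5, 86.0], [538.0999755859375, 88.69999694824219]]
par [230, 225, 43, 12, 475] z 0.0724 [ 544.4 -111.3   46.8   12.5   76.7] 
    corners [[532.9000244140625, -132.60000610351562], [545.0999755859375, -135.39999389648438], [555.7999877929688, -89.9000015258789], [543.7000122070312, -87.0999984741211]]
par [382, 226, 38, 13, 449] z 0.0726 [584.   49.3  41.4  13.6  76.7] 
    corners [[572.5999755859375, 30.700000762939453], [585.9000244140625, 27.600000381469727], [595.4000244140625, 67.9000015258789], [582.2000122070312, 71.0]]
rammer shaft 1356 [ 39. 192.] [ 0.4526 -0.2922  0.1098] [ 0.4372 -0.3123  0.085 ] [ 0.4673 -0.2828  0.1208]
 top 766 [ 0.4524 -0.296   0.1176] [ 0.45244782 -0.29774791  0.11691071]
 foot 479 [ 0.4307 -0.3074  0.006 ] [ 0.4744 -0.2758  0.0299]
```

View pics/w1c.png

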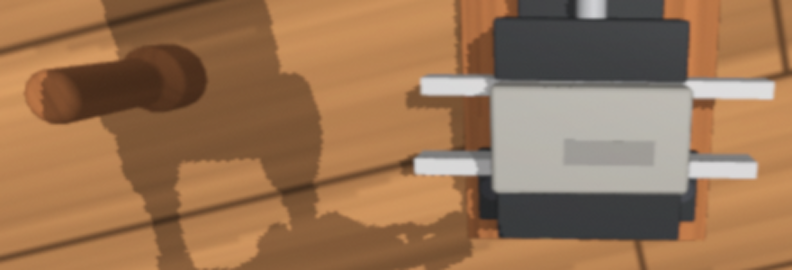

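Everything checks against the given sizes. The bar top is 109 x 60.6 mm and about 5.5 mm too high. The screw parallel is 209 mm long at vise x ≈ -24 mm, the board top is at 20.5 mm, and the rammer is 120 mm tall at (0.4525,-0.2975). The only rammer is the upright one at wrist (65,186). The orange strips are decoys and the vise's grey strips are the parallels. I grasp the rammer now.

Run:
```python
from h import *
Q=down(np.radians(76.3)); R0=[.4525,-.2975]
r.reach(R0+[.22],Q)
print(r.move_straight(R0+[.097],Q,speed=.1,max_force=8))
command_gripper(.0,80)
s=r.read_state();print(s['time_s'],s['eef_pos'].round(4),s['grip_width'],np.round(s['contact_force'],2))
r.move_straight(R0+[.25],Q,speed=.12)
s=r.read_state();print(s['time_s'],s['eef_pos'].round(4),s['grip_width'],np.round(s['contact_force'],2))
im,d=optics.get_image('wrist');cv2.imwrite('pics/w2.png',im[...,::-1])
im,d=optics.get_image('scene');cv2.imwrite('pics/s2.png',cv2.resize(im[130:300,130:430,::-1],None,fx=2.6,fy=2.6))
```

```text
False
5.6083 [ 0.4526 -0.2975  0.0973] 0.028386433918893773 [0.25 0.74 2.81]
7.0333 [ 0.4522 -0.2973  0.2492] 0.028540905541867403 [-0.54  0.16 -1.89]
```

View pics/s2.png

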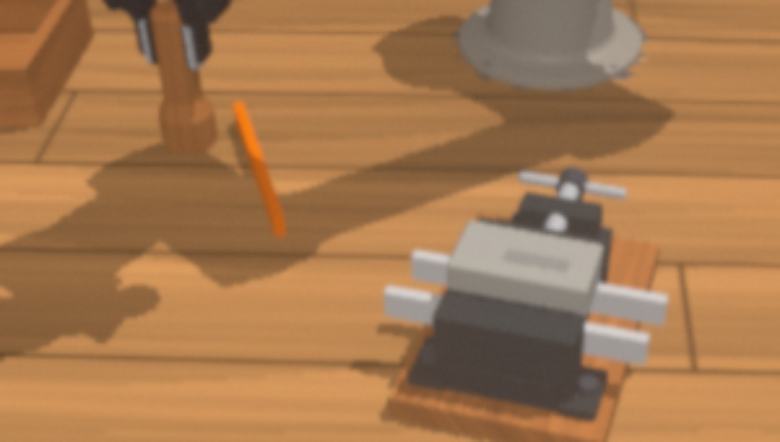

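View pics/w2.png

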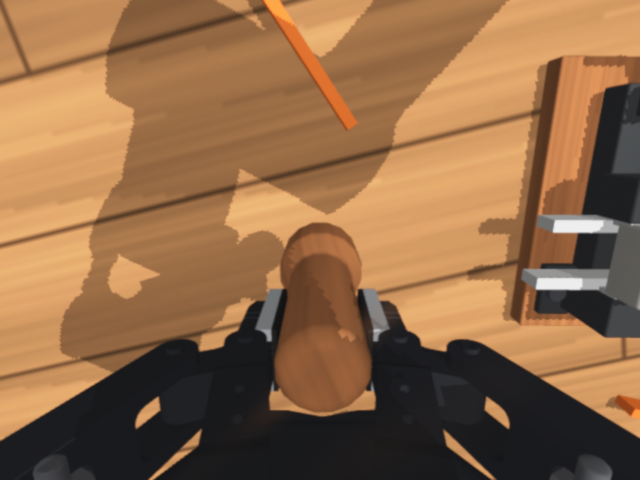

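The rammer is held upright and centred in the fingers. Now I press the ends alternately at low speed with a force stop.

```bash
cat > press.py <<'E'
from h import *
C=np.array([.5414,-.0247]);u=np.array([np.cos(np.radians(76.3)),np.sin(np.radians(76.3))]);Q=down(np.radians(76.3));OFF=.0973
def press(sgn,zbot,F,ztop=.120,speed=.008):
    p=C+u*.035*sgn
    r.move_straight([*p,ztop+OFF],Q,speed=.06)
    r.hold(.15); f0=r.read_state()['contact_force'][2]
    st=r.move_straight([*p,zbot+OFF],Q,speed=speed,max_force=F)
    s=r.read_state(); print(sgn,'stopped' if st else 'end','foot z %.4f'%(s['eef_pos'][2]-OFF),'dF %.1f'%(s['contact_force'][2]-f0),'grip %.4f'%s['grip_width'],'t %.1f'%s['time_s'],flush=True)
    r.move_straight([*p,ztop+OFF],Q,speed=.05)
    return st
E
python3 - <<'E'
from press import *
r.reach([*(C-u*.035),.125+OFF+.02],Q)
press(-1,.1110,16)
press(+1,.1095,16)
E
```

```text
-1 end foot z 0.1119 dF 5.6 grip 0.0286 t 10.1
1 end foot z 0.1105 dF 6.3 grip 0.0284 t 13.4
```

Run:
```python
from press import *
press(-1,.1065,16,.117)
press(+1,.100,16.5,.117,.007)
press(-1,.100,16.5,.115,.007)
```

```text
-1 end foot z 0.1085 dF 12.7 grip 0.0284 t 16.7
1 stopped foot z 0.1085 dF 6.0 grip 0.0282 t 19.9
-1 stopped foot z 0.1085 dF 6.4 grip 0.0286 t 22.9
```

Run:
```python
from press import *
press(+1,.100,18,.113,.007)
press(-1,.100,18,.113,.007)
press(+1,.100,18,.113,.007)
r.move_straight([.47,-.12,.30],Q,speed=.2)
s=r.read_state();im,d=optics.get_image('top');print(s['time_s'])
np.savez('pics/t3.npz',im=im,d=d);cv2.imwrite('pics/t3.png',cv2.resize(im[180:330,250:470,::-1],None,fx=3,fy=3))
im,d=optics.get_image('scene');cv2.imwrite('pics/s3.png',cv2.resize(im[180:310,180:400,::-1],None,fx=3.5,fy=3.5))
for n in ('scene',):
    P=np.nan_to_num(cloud(d,n),nan=-1);z=P[...,2];g=cv2.cvtColor(im,cv2.COLOR_RGB2HSV)
    c=np.array([.5414,-.0247]);rel=P[...,:2]-c;a=rel@u;b=rel@np.array([u[1],-u[0]])
    for nm,m in (('bar+',(a>.015)&(a<.05)&(abs(b)<.024)),('bar-',(a<-.015)&(a>-.05)&(abs(b)<.024)),('bar mid',(abs(a)<.05)&(abs(b)<.024)),('jawfix',(abs(a)<.045)&(b>.038)&(b<.052)),('jawscr',(abs(a)<.045)&(b<-.038)&(b>-.055))):
        m&=(z>.08)&(z<.13); d0=np.load('pics/scene0_d.npy');P0=np.nan_to_num(cloud(d0,n),nan=-1);print(nm,m.sum(),z[m].mean().round(4), P0[...,2][m].mean().round(4) if m.sum() else '')
```

```text
1 stopped foot z 0.1085 dF 6.8 grip 0.0288 t 25.7
-1 stopped foot z 0.1085 dF 7.5 grip 0.0284 t 28.5
1 stopped foot z 0.1085 dF 6.6 grip 0.0284 t 31.2
32.525
bar+ 273 0.1087 0.1095
bar- 259 0.1086 0.1016
bar mid 752 0.1087 0.1081
jawfix 220 0.0916 0.0866
jawscr 76 0.0918 0.1127
```

View pics/s3.png

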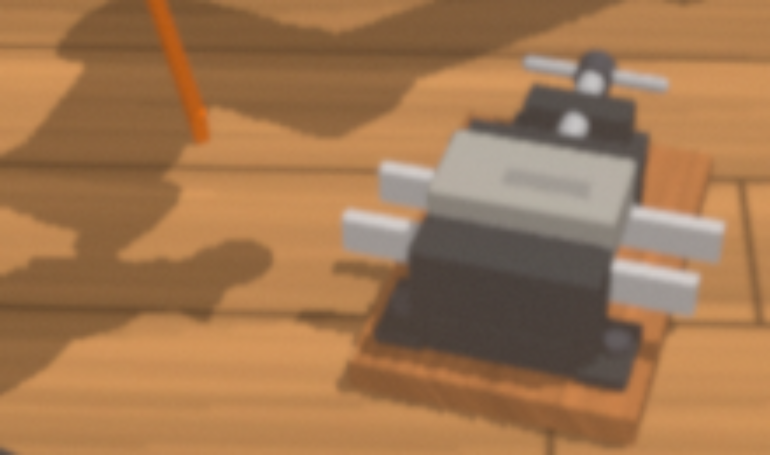

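The bar top minus the jaw top is now 17.0 mm at both ends (108.7/108.6 against 91.7), exactly 87–70, so it is seated and level. I put the rammer back upright next.

Run:
```python
from press import *
R0=[.4525,-.2975]
r.move_straight([*R0,.25],Q,speed=.2)
r.move_straight([*R0,.115],Q,speed=.12)
st=r.move_straight([*R0,.0955],Q,speed=.015,max_force=3)
s=r.read_state();print(st,s['eef_pos'].round(4),s['contact_force'].round(1))
if not st: print('no contact')
command_gripper(.085)
r.move_straight([*R0,.2],Q,speed=.12)
s=r.read_state();print(s['time_s'])
im,d=optics.get_image('wrist');cv2.imwrite('pics/w4.png',im[...,::-1])
```

```text
True [ 0.4525 -0.2975  0.0973] [-0.8 -0.4  5.7]
37.6583
```

View pics/w4.png

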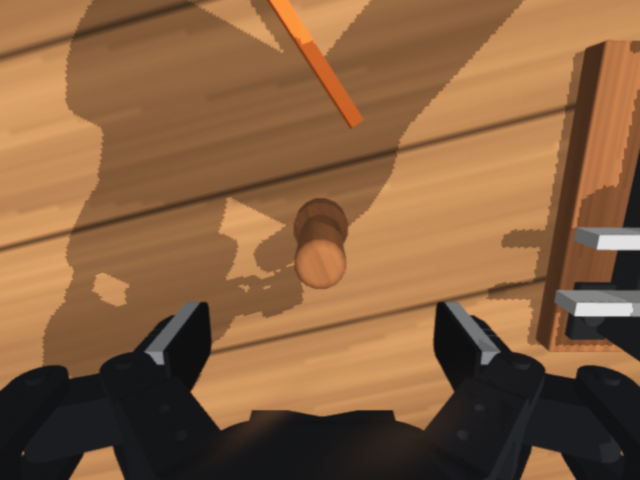

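The rammer stands free and upright at (320,245). Now the endwise push on the screw-side parallel's -y end, with the fingers closed.

Run:
```python
from press import *
E=np.array([.4942,-.1159]); Z=.073
command_gripper(0,40)
p=E-u*.042
r.move_straight([*p,.2],Q,speed=.2)
print('down',r.move_straight([*p,Z],Q,speed=.1,max_force=10))
def fu():
    v=[]
    for _ in range(4):
        r.hold(.02); v.append(r.read_state()['contact_force'][:2]@u)
    return np.mean(v)
r.hold(.2); f0=fu()
st=r.move_straight([*(E-u*.005),Z],Q,speed=.006,max_force=3.2)
a=(r.read_state()['eef_pos'][:2]-E)@u; f=fu()-f0
print(st,'gap',a.round(4),'f',f.round(2),r.read_state()['time_s'])
```

```text
down False
True gap -0.0147 f -1.3 45.125
```

Run:
```python
from press import *
E=np.array([.4942,-.1159]); Z=.073
def fu(n=8):
    v=[]
    for _ in range(n):
        r.hold(.02); v.append(r.read_state()['contact_force'][:2]@u)
    return np.mean(v),np.std(v)
f0=fu(4); print('start raw',f0)
c=(r.read_state()['eef_pos'][:2]-E)@u
base=f0[0]+1.3
for i in range(14):
    c+=.00015
    r.move_straight([*(E+u*c),Z],Q,speed=.004)
    m,sd=fu(4); s=r.read_state(); F=base-m
    print('%.2f F %.2f sd %.2f pos %.2f'%(c*1e3,F,sd,((s['eef_pos'][:2]-E)@u)*1e3),round(s['time_s'],2),flush=True)
    if F>4.1: break
r.hold(.5); print('held',base-fu(6)[0], ((r.read_state()['eef_pos'][:2]-E)@u)*1e3)
```

```text
start raw (np.float64(-1.598144021263069), np.float64(0.3470515060772976))
-14.58 F 2.50 sd 0.79 pos -14.69 45.58
-14.43 F 4.16 sd 0.31 pos -14.65 45.89
held 4.86979230098256 -14.631260325421797
```

```bash
python3 - <<'E'
from press import *
E=np.array([.4942,-.1159]); Z=.073
def fu(n):
    v=[]
    for _ in range(n):
        r.hold(.02); v.append(r.read_state()['contact_force'][:2]@u)
    return np.mean(v)
a=fu(20)
r.move_straight([*(E-u*.03),Z],Q,speed=.03); r.hold(.2); b=fu(12)
print('push',b-a,'zero',b)
r.move_straight([*(E-u*.03),.2],Q,speed=.15)
r.reach([.50,-.08,.36],Q)
s=r.read_state();im,d=optics.get_image('wrist')
np.savez('pics/w5.npz',im=im,d=d,p=s['eef_pos'],q=s['eef_rot']);cv2.imwrite('pics/w5.png',im[...,::-1]);print(s['time_s'])
E
python3 meas.py pics/w5.npz
```

```text
push 5.336206320814444 zero 0.13821944832601954
49.6167
bench -0.0008 board 0.0205
bar [330, 210, 111, 58, 6232] z 0.1077 [541.2 -25.1 109.3  59.3  76.3] [3.400e-03 1.000e-04 1.077e-01]
jaw [330, 173, 109, 35, 3690] z 0.0906 [495.5 -13.8 109.3  34.6  76.4] 
jaw [329, 268, 102, 25, 2386] z 0.0907 [590.1 -37.3 109.6  27.7  76.3] 
par [374, 152, 17, 21, 302] z 0.0708 [469.2  -7.2  16.2  20.8  75.4] 
    corners [[457.1000061035156, -12.5], [477.20001220703125, -17.700000762939453], [481.29998779296875, -2.0], [461.20001220703125, 3.200000047683716]]
par [288, 203, 42, 12, 495] z 0.0724 [498.6 -94.3  44.5  12.   76.4] 
    corners [[487.5, -114.5], [499.20001220703125, -117.30000305175781], [509.70001220703125, -74.0999984741211], [498.0, -71.19999694824219]]
par [436, 204, 46, 12, 513] z 0.0726 [538.   63.3  49.4  12.   76.4] 
    corners [[526.2999877929688, 40.79999923706055], [538.0, 37.900001525878906], [549.5999755859375, 85.9000015258789], [537.9000244140625, 88.69999694824219]]
par [283, 245, 47, 13, 596] z 0.0726 [ 544.3 -108.7   51.4   13.9   76.3] 
    corners [[531.5, -132.0], [545.0, -135.3000030517578], [557.0999755859375, -85.4000015258789], [543.5999755859375, -82.0999984741211]]
par [437, 246, 34, 13, 419] z 0.0726 [584.4  51.3  37.6  13.9  76.3] 
    corners [[573.2000122070312, 34.70000076293945], [586.7000122070312, 31.399999618530273], [595.5999755859375, 67.9000015258789], [582.0, 71.19999694824219]]
rammer shaft 1184 [101. 216.] [ 0.4519 -0.2913  0.1107] [ 0.4375 -0.311   0.085 ] [ 0.4675 -0.2816  0.1208]
 top 729 [ 0.4522 -0.2948  0.1177] [ 0.45245919 -0.29667771  0.11692372]
 foot 398 [ 0.4306 -0.3109  0.0061] [ 0.4744 -0.2743  0.03  ]
```

View pics/w5.png

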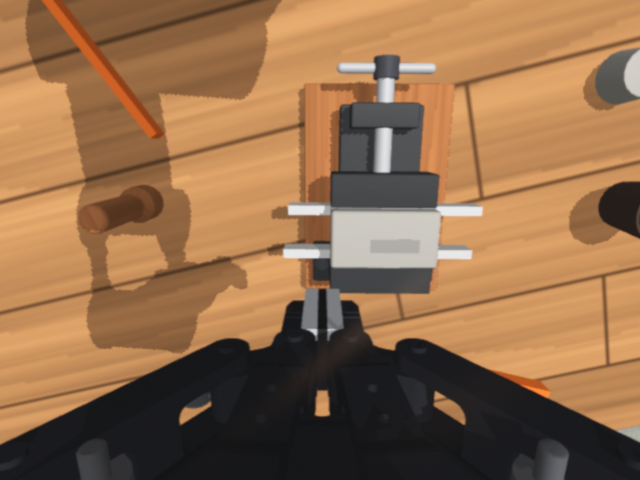

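The bar top (331–440,208–267) is level at 107.7 mm, which is 87.2 mm above the board. The parallels have not moved and the rammer is upright at (125,208). I'm handing the job in.

```bash
python3 -c "
from workcell import r
print(r.finish_job(), r.read_state()['time_s'])"
```

```text
the job is handed in; nothing more can be done
the job is handed in; nothing more can be done
```

The bar is down, level and tight on both parallels, and I handed the job in at about 50 s, within the 67 s limit. No verdict is reported, so everything below comes from my own checks.

- **Seating the bar:** I gripped the rammer by its shaft and pressed the two ends alternately at low speed. The force stops were 16–18 N, against the 32 N bruise limit. In the last wrist picture the bar's top is 87.2 mm above the board (seated is 87) and 17.1 mm above the jaws (17 when seated), with no measurable tilt along its length.
- **Rammer:** it stands upright on the bench where I found it.
- **Push on the screw-side parallel:** I pushed its -y end with the closed fingers for over a second. The force read about 4.2–5.3 N depending on the zero reading, so it may have gone slightly past the 5 N guaranteed hold. The parallel did not slide: the fingers crept only about 0.06 mm, and its ends measured the same afterwards to within about 1 mm. Both parallels are within about 5 mm of the vise's middle.

Two checks are weaker than the rest. The force sensor is noisy by 1–2 N and I did not record the peak force during the presses. The grip on each parallel is not measured directly: for the screw side it is inferred from the height and the push, for the fixed side from the height alone.

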